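Hook the service key out of the gap between tip boxes

TASK

The flat service key has slid into one of the two narrow gaps between the docked pipette tip boxes (a ring nut lies in the other). With the hooked pick, reach into the gap behind the key and drag it all the way out onto the open bench in front of the boxes, then set the pick down on the bench with its hook clear of the gap. Do not touch the key with the gripper, and leave the ring nut, the straight pick and the jar where they are.

Things in the scene. Friction and masses are not known exactly. Their poses are not given: they have to be found in the camera images.
- rack: Fixed row of three lilac tip boxes, each 120 (x) by 80 (y) by 60 mm high, centres at y = -112, 0, 112 mm. Two gaps 32 mm wide at y = -56 and +56 mm run along x, open on top and in front (x = -60 mm, roughly to the robot's left); a rail 22 mm high closes them at the back (x = +60 mm). Their floor is the bench. Origin: on the bench, middle of the row; x front to back, z up.
- key: Loose flat dark steel key, 46 (x) by 22 (y) by 10 mm thick, 60 g, lying lengthwise in one of the gaps. Solid straight end at x = +23 mm, towards the back of the gap; two-pronged open jaw at x = -23 mm, towards the front. At least 25 mm is free between solid end and rail. Origin: centre of its underside; x to the solid end, z up.
- pick: Hooked pick, loose, 160 g, stands on its handle and hook. Black handle 100 (x) by 24 (y) by 40 mm high; a 7 mm steel rod runs from it along +x, axis 34 mm above the underside, to the hook: a blade bent straight down, 6 mm thick (x), 14 mm wide (y), down to the level of the handle's underside. Origin: centre of the handle's underside; x to the hook.
- pick_grip (a point): Centre of the hooked pick's handle, 20 mm above its underside, where to grip it across its 24 mm width (along y); axes as the pick's: x towards the hook, z up.
- hook_tip (a point): Middle of the lower edge of the hook's blade, 175 mm ahead (x) of the handle's centre and level with the handle's underside; axes as the pick's.
- ring_nut: Bystander: loose dark steel ring, 24 mm across, 10 mm high, with a 14 mm hole, lying flat in the other gap. Origin: centre of its underside.
- straight_pick: Bystander: loose pick with the same black handle and a straight 7 mm rod without a hook, 227 mm long in all, lying apart on the far part of the bench. Origin: centre of the handle's underside.
- jar: Bystander: small loose amber glass jar, 52 mm across, 75 mm high, behind the boxes on the robot's right. Origin: centre of its underside.
Mind the look-alikes: they are no part of the job. What is shaped like the pick but blue is not meant.

How it is judged:
On the way, in this order (a step that is already met when the one before it is completed fails the run):
1. the hook is down in the gap behind the key's solid end (x of hook_tip in the frame of key between 0.022 and 0.08 m and x of hook_tip in the frame of rack between -0.02 and 0.06 m and distance between hook_tip and key below 0.085 m and height (world z) of hook_tip below 0.009 m), for 0.1 s.
2. the key has been dragged wholly out of the gap, on the bench in front of the boxes (x of key in the frame of rack below -0.083 m and height (world z) of key below 0.015 m), for 0.2 s.
At the end, for the whole second after the job is handed in: The key lies still on the bench wholly in front of the boxes (centre 23 to 240 mm beyond the box fronts); the hooked pick lies released and still on the bench (handle centre and hook tip under 30 mm high) with its hook tip in front of the box fronts (all of step 2 and x of key in the frame of rack above -0.3 m and height (world z) of key above -0.01 m and linear speed of each of key, pick below 0.02 m/s and x of hook_tip in the frame of rack below -0.06 m and height (world z) of pick_grip between 0 and 0.03 m and height (world z) of hook_tip below 0.03 m); the robot touches nothing.
It fails at once if the gripper or arm touches the key (contact force between any of the fingers, the arm and key above 0.5 N).
It fails at once if the ring nut is moved more than 15 mm (distance of ring_nut from where it was at the start of the episode above 0.015 m).
It fails at once if the straight pick or the jar is moved more than 20 mm (distance of any of straight_pick, jar from where it was at the start of the episode above 0.02 m).
It also fails if it takes over 40 s, if anything falls off the work surface, if the arm or the gripper's body presses on something with over 40 N, if the wrist force passes 120 N, or if a joint passes its speed limit or range.

ROBOT

A 7-joint arm with a two-finger parallel gripper is mounted at the origin on the work surface. World frame = base frame: x ahead of the robot, y to its left, z up, the work surface at z = 0. Lengths are in m, angles in rad, forces in N, time in s.
With the tool pointing down it reaches from about 0.425 to 0.875 m from the base axis. Payload 9.9 kg.
Tool frame: the origin (TCP) lies at the very end of the fingers, on their centre line; the grasp point (between the pads) lies 19 mm behind it; z points along the fingers, y is the direction in which the jaws open and shut (so a half turn about z gives the same grasp; the last joint's range is limited). The gripper opens to 85 mm and grips with 20 to 120 N. Pads are 22 mm wide; open, the fingers measure 114 mm over their backs; the gripper's body (76 mm by 85 mm) begins 54 mm behind the grasp point. The pads swing forward as they close: fully open they stand 13 mm farther back than shut.
Start: joints at [-1.275, 0.576, 0.025, 1.437, -0.015, 1.129, -0.057], TCP at [0.25, 0.627, 0.231] pointing down, gripper open.
Joint ranges: [-2.76, 2.76], [-0.34, 2.15], [-1.52, 1.57], [0.19, 2.46], [-1.09, 4.23], [0.17, 1.99], [-2.82, 2.82]. Speed limits (rad/s): [2.22, 2.22, 3.01, 3.01, 3.14, 3.14, 3.14].

INTERFACE

Orientations are given as a rotation vector (axis times angle).
In Python, from workcell import get_obs, grab_frame, job_done gives the robot as it stands. The module is installed in compiled form; this text tells all that it offers.
- The arm moves only by the tool apply_moves, never from a script. Its argument "rows" is text: rows parted by semicolons, each of 5 numbers parted by spaces: the shift along the world's x, y, z in mm, then the turn about the world's z in degrees, then the closure, from -1 (fully open) to 1 (shut). In form: x y z roll grip; .... A call has 1 to 10 rows; each row is the pose to reach, as a shift and turn from the pose commanded when the call began; what a row does not reach only later rows make up. A row lasts 1/8 s, in which the tool goes at most 62.5 mm and 10.7 degrees, less where a joint would pass 70% of its speed; a pose out of reach is approached as far as the arm can. A call with a gripper value outside its range is refused whole. The fingers move at their own pace and stop on an object; the grip force is fixed at half the most. Time passes only in rows, so rows that repeat a pose let the fingers close. It gives the time, the measured TCP pose, the force and the opening at its end, in the units of the state.
- get_obs(): the state, without advancing time (a new reading comes with each control period).
- grab_frame(name): name is "side" or "top"; returns a dict with "img" (420x560x3 uint8, blue, green, red), "fx", "fy", "cx", "cy" (pixels), "dist" ([k1, k2, p1, p2, k3] as OpenCV has them; the pictures are not rectified), "R" (3x3) and "t" (3): a world point X has camera coordinates R X + t. Camera axes: x right, y down, z forward; pixel columns grow to the right and rows downward; lengths in m; the calibration is good to about 2 mm. A picture is of the moment at which its call begins. There is no depth.
- job_done(): hands the job in, once; it reports no verdict.
The state is a dict: "time": time; "joint_pos": joint angles; "qvel": joint speeds; "joint_torque": joint torques, N m; "position": TCP position; "tool_rot": TCP orientation; "wrist_force": force on the tool from outside, world axes, zero at the start; "torque": the same for the moment, N m; "finger_gap": finger opening in m.
Only numpy, scipy, OpenCV 4.12 (cv2) and the standard library are available. Lean on these libraries where they do the work, as an engineer would, in place of code of your own. Each camera call takes 0.05 s, during which the arm holds its last target.

## Working session

There is one attempt and no reset: what is moved stays moved. The work goes in short steps, Python scripts to look and compute and a tool call to move; the robot and the scene stay as the last step left them, time stands still between calls to the robot, and variables do not carry over. Pictures are saved under pics/ and viewed, and the job is handed in when it is done.

Besides the shell and the picture viewer there is one more tool, called after "Request:" as name(argument=value, ...) on one line, values as JSON. apply_moves: Moves the arm, as the interface text tells. Its arguments: {"type":"object","properties":{"rows":{"type":"string"}},"required":["rows"]}

```bash
mkdir -p pics
python3 - <<'E'
from workcell import *
import cv2
s=get_obs();print({k:s[k] for k in s if k in('time','position','tool_rot','finger_gap','wrist_force')})
for n in('side','top'):
    f=grab_frame(n);cv2.imwrite(f'pics/{n}0.png',f['img']);print(n,f['fx'],f['fy'],f['cx'],f['cy'],f['dist'],f['R'],f['t'])
E
```

```text
{'time': 0.0, 'position': array([0.25002173, 0.62650233, 0.23045452]), 'tool_rot': array([-5.92840031e-01, -3.08488296e+00,  2.55245768e-03]), 'wrist_force': array([ 0.66503636, -0.35743673,  0.33961475]), 'finger_gap': 0.0860659695679065}
side 475.635210920146 475.635210920146 277.3827075572861 202.7548865986011 [-0.03027629  0.          0.          0.          0.        ] [[ 0.96540125 -0.26067922  0.00683871]
 [-0.18485032 -0.7026029  -0.68715321]
 [ 0.18393146  0.66211443 -0.72648035]] [-0.6179068   0.14035077  1.22405603]
top 409.1383114146017 409.1383114146017 273.3934646614071 211.3658749291884 [0.03166328 0.         0.         0.         0.        ] [[-0.00864224 -0.99974391  0.02091463]
 [-0.99337693  0.00618696 -0.11473447]
 [ 0.11457569 -0.02176768 -0.99317601]] [-0.02847519  0.67185692  0.84304158]
```

View pics/side0.png

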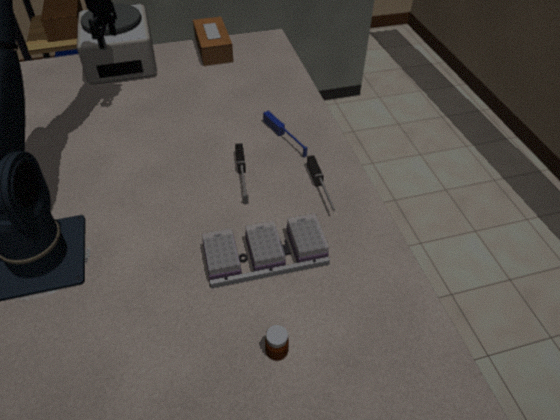

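View pics/top0.png

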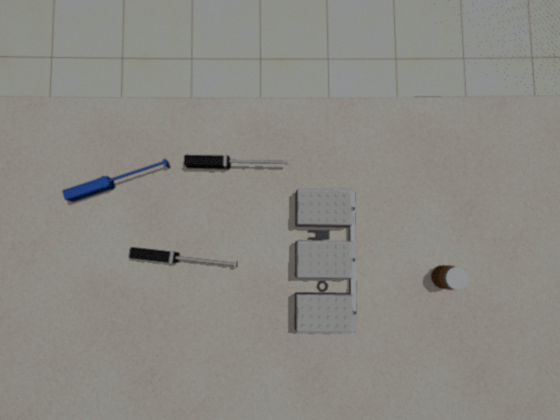

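Three pick-shaped things in the top view: the blue one (88,188)→(166,163) is excluded by colour. The black ones are A (154,255)→(236,264) and B (207,161)→(287,162). B lies on the far part and seems to end straight, so A is likely the hooked pick. I'll check this in a crop.

```bash
cat > h.py <<'E'
from workcell import *
import cv2, numpy as np
def K(f): return np.array([[f['fx'],0,f['cx']],[0,f['fy'],f['cy']],[0,0,1]])
def ray(f,uv,z):
    p=cv2.undistortPoints(np.array(uv,float).reshape(-1,1,2),K(f),np.array(f['dist'])).reshape(-1,2)
    R=np.array(f['R']);t=np.array(f['t']);C=-R.T@t
    d=np.c_[p,np.ones(len(p))]@R
    return C+d*((z-C[2])/d[:,2])[:,None]
def proj(f,X):
    return cv2.projectPoints(np.array(X,float).reshape(-1,1,3),cv2.Rodrigues(np.array(f['R']))[0],np.array(f['t']),K(f),np.array(f['dist']))[0].reshape(-1,2)
def crop(im,x0,y0,x1,y1,s): return cv2.resize(im[y0:y1,x0:x1],None,fx=s,fy=s,interpolation=cv2.INTER_CUBIC)
E
python3 - <<'E'
from h import *
t=cv2.imread('pics/top0.png');s=cv2.imread('pics/side0.png')
a=crop(t,120,140,300,280,4)
b=crop(s,225,135,345,215,6)
c=crop(t,280,180,370,340,3)
d=crop(s,195,205,335,290,5)
for n,i in zip('abcd',(a,b,c,d)): cv2.imwrite(f'pics/c_{n}.png',cv2.convertScaleAbs(i,alpha=1.6)); print(i.shape)
E
```

```text
(560, 720, 3)
(480, 720, 3)
(480, 270, 3)
(425, 700, 3)
```

View pics/c_a.png

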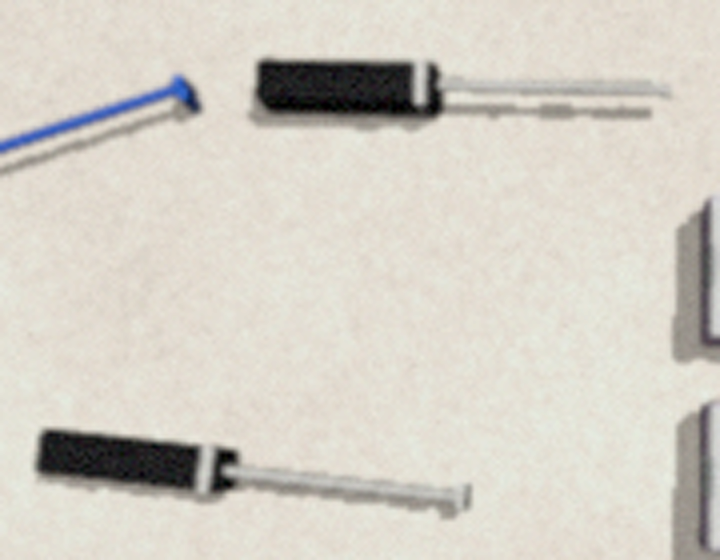

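View pics/c_b.png

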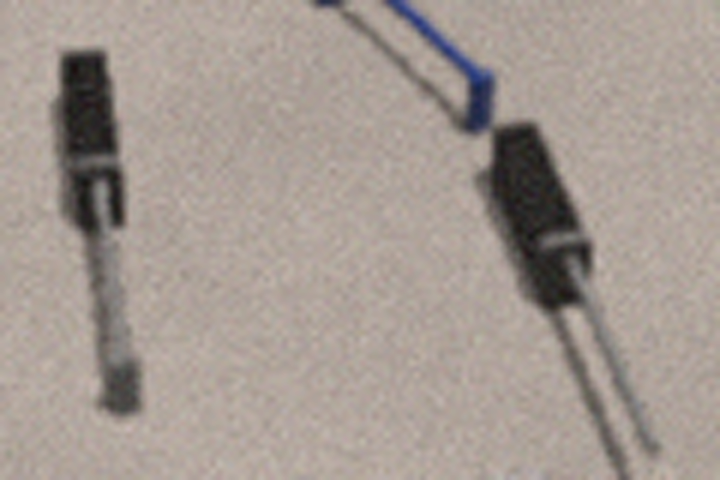

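View pics/c_c.png

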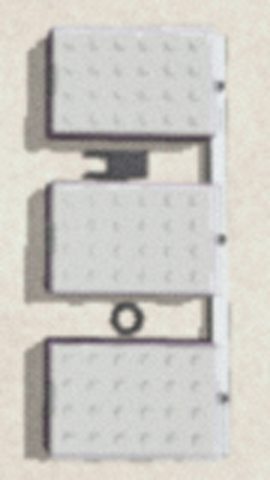

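View pics/c_d.png

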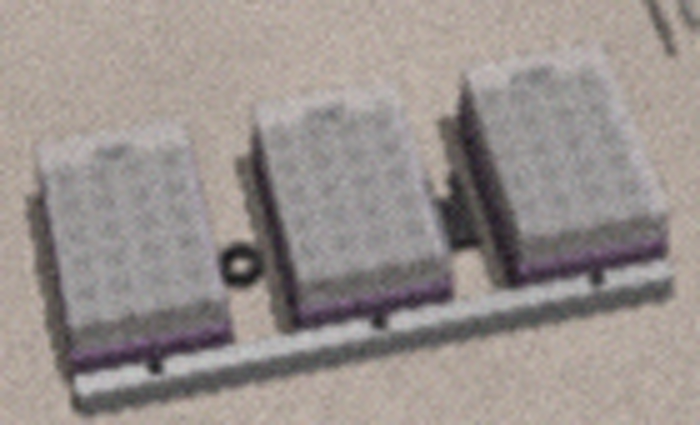

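Crops confirm it: A has the bent-down blade at its end, top (236,264) and side (245,197). B is straight, and the blue one is excluded. The key, with its open jaw to the left, is in the upper gap at about (319,235). The ring is in the lower gap at (322,286). Now measuring.

Run:
```python
from h import *
f=grab_frame('top');g=grab_frame('side')
o=np.array([280,180.])
c=np.array([(52,28),(52,132),(48,183),(48,292),(46,340),(46,456)])/3+o-1/3
P=ray(f,c,.06);print('front corners\n',P.round(4))
d=P[0]-P[5];print('len',np.linalg.norm(d),'front dir ang',np.degrees(np.arctan2(d[1],d[0])))
hsv=cv2.cvtColor(f['img'],cv2.COLOR_BGR2HSV);v=hsv[...,2]
print('v bench',np.median(v))
m=((v<60)).astype('uint8')
n,l,st,ce=cv2.connectedComponentsWithStats(m)
for i in range(1,n):
    if st[i,4]>15: print(i,st[i],ce[i].round(1))
# handle A
for i in range(1,n):
    x,y,w,h,a=st[i]
    if 125<x<180 and 240<y<275 and a>100:
        ys,xs=np.where(l==i);r=cv2.minAreaRect(np.c_[xs,ys].astype('float32'));print('handle',r);b=cv2.boxPoints(r);print(ray(f,b,.04).round(4), ray(f,[r[0]],.04))
```

```text
front corners
 [[ 0.7166 -0.0835  0.06  ]
 [ 0.6429 -0.0823  0.06  ]
 [ 0.6073 -0.079   0.06  ]
 [ 0.5324 -0.0779  0.06  ]
 [ 0.5    -0.076   0.06  ]
 [ 0.4229 -0.0748  0.06  ]]
len 0.2938270396516721 front dir ang -1.6929979869807603
v bench 141.0
1 [184 155  47  14 529] [205.5 162. ]
3 [ 68 181  47  21 192] [ 93.2 192.5]
4 [295 193   2  21  25] [295.8 203.1]
6 [295 221  14   6  19] [300.7 224.5]
8 [316 226  34   1  34] [332.5 226. ]
9 [309 230  19  10 113] [319.8 234.8]
11 [129 248  41  14 423] [149.1 254.6]
13 [173 252   6  11  43] [175.2 257.3]
19 [431 266  18  22 260] [439.1 276.6]
22 [318 281   9  10  29] [321.8 285.3]
30 [295 295   1  35  35] [295. 312.]
handle ((149.0481719970703, 254.5824737548828), (39.50711441040039, 10.774665832519531), 6.581944942474365)
[[0.5755 0.2712 0.04  ]
 [0.5979 0.2694 0.04  ]
 [0.5875 0.1873 0.04  ]
 [0.5651 0.1894 0.04  ]] [[0.58147211 0.22941512 0.04      ]]
```

```bash
cat >> h.py <<'E'
def rackpts(c,yaw):
    # yaw = direction of rack x
    ex=np.array([np.cos(yaw),np.sin(yaw),0]);ey=np.array([-ex[1],ex[0],0]);L=[]
    for y in(-.112,0,.112):
        L.append([np.array([c[0],c[1],.06])+ex*a+ey*(y+b) for a,b in((-.06,-.04),(.06,-.04),(.06,.04),(-.06,.04))])
    for y in(-.056,.056):
        L.append([np.array([c[0],c[1],0])+ex*a+ey*(y+b) for a,b in((-.06,-.016),(.06,-.016),(.06,.016),(-.06,.016))])
    return L
E
cat > ov.py <<'E'
from h import *
import sys
cx,cy,yd=map(float,sys.argv[1:4])
for n,(x0,y0,x1,y1),s in(('top',(280,175,370,340),3),('side',(195,205,335,290),5)):
    f=grab_frame(n)
    im=crop(cv2.convertScaleAbs(f['img'],alpha=1.6),x0,y0,x1,y1,s)
    for i,q in enumerate(rackpts((cx,cy),np.radians(yd))):
        p=((proj(f,q)-[x0,y0]+.5)*s).round().astype(int)
        cv2.polylines(im,[p],True,(0,0,255) if i<3 else (0,255,0),1)
    cv2.imwrite(f'pics/ov_{n}_{sys.argv[4]}.png',im)
E
python3 ov.py 0.5685 -0.139 -91.7 1
python3 - <<'E'
from h import *
f=grab_frame('top');g=grab_frame('side')
print('hook z34 top',ray(f,[(235.3,263.7)],.034), 'z0 side', ray(g,[(245.3,202.5)],.0))
print('rear/front handle z40 top',ray(f,[(129.6,253.3),(179.3,257.6)],.04))
print('side handle corner', )
r=ray(f,[(319.0,235.0),(308.5,235),(328.8,235),(321.8,285.5)],.01);print('key c, jaw, solid, ring',r.round(4))
E
```

```text
hook z34 top [[0.56046129 0.0485696  0.034     ]] z0 side [[0.55932899 0.05364175 0.        ]]
rear/front handle z40 top [[0.58458299 0.26990892 0.04      ]
 [0.57449488 0.16608025 0.04      ]]
side handle corner
key c, jaw, solid, ring [[ 0.6216 -0.1348  0.01  ]
 [ 0.6218 -0.1114  0.01  ]
 [ 0.6215 -0.1565  0.01  ]
 [ 0.5114 -0.1384  0.01  ]]
```

View pics/ov_top_1.png

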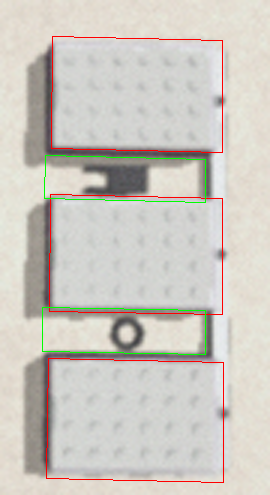

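View pics/ov_side_1.png

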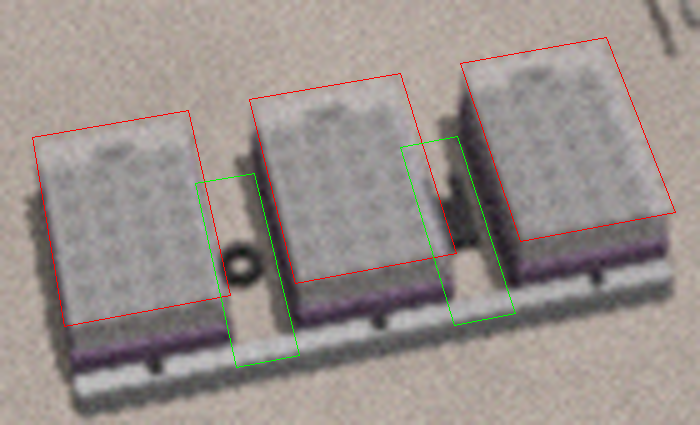

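Run:
```python
from h import *
f=grab_frame('top');im=cv2.GaussianBlur(f['img'],(3,3),0).astype(int).sum(2)//3
for u in (302,340,344):
    print(u,'up',list(zip(range(220,246),im[220:246,u])));print(u,'lo',im[272:300,u])
print(im[185:192,310:345:8].T, 'v185..191'); print(im[328:338,310:345:8].T,'v328..')
```

```text
302 up [(220, np.int64(128)), (221, np.int64(128)), (222, np.int64(125)), (223, np.int64(109)), (224, np.int64(79)), (225, np.int64(58)), (226, np.int64(63)), (227, np.int64(80)), (228, np.int64(89)), (229, np.int64(94)), (230, np.int64(108)), (231, np.int64(125)), (232, np.int64(134)), (233, np.int64(137)), (234, np.int64(136)), (235, np.int64(136)), (236, np.int64(136)), (237, np.int64(137)), (238, np.int64(135)), (239, np.int64(128)), (240, np.int64(122)), (241, np.int64(128)), (242, np.int64(135)), (243, np.int64(134)), (244, np.int64(132)), (245, np.int64(130))]
302 lo [129 130 131 130 121 104  89  89 103 122 136 139 137 137 137 138 137 137
 135 120  89  71  88 115 128 129 127 128]
340 up [(220, np.int64(131)), (221, np.int64(131)), (222, np.int64(130)), (223, np.int64(122)), (224, np.int64(102)), (225, np.int64(73)), (226, np.int64(59)), (227, np.int64(69)), (228, np.int64(85)), (229, np.int64(99)), (230, np.int64(116)), (231, np.int64(131)), (232, np.int64(137)), (233, np.int64(138)), (234, np.int64(138)), (235, np.int64(138)), (236, np.int64(138)), (237, np.int64(138)), (238,
[... 679 characters left out ...]
.int64(136)), (238, np.int64(136)), (239, np.int64(133)), (240, np.int64(130)), (241, np.int64(129)), (242, np.int64(132)), (243, np.int64(133)), (244, np.int64(130)), (245, np.int64(127))]
344 lo [123 125 128 130 126 112  98 103 122 135 138 138 138 138 138 138 138 139
 139 131 108  85  86 105 122 127 125 121]
[[138 137 135 133 132 134 133]
 [136 137 138 136 135 135 133]
 [138 137 135 132 131 135 137]
 [138 136 134 134 135 134 132]
 [138 136 133 131 134 136 137]] v185..191
[[130 131 128 122 117 116 125 134 137 136]
 [129 130 128 123 121 125 132 136 136 135]
 [129 130 128 122 116 116 124 132 136 136]
 [129 130 128 124 123 127 133 136 136 135]
 [131 131 129 126 126 129 133 134 136 137]] v328..
```

Run:
```python
from h import *
f=grab_frame('top')
print('upper mid',ray(f,[(302,231.7),(342,232.0)],.06).round(4),'edges',ray(f,[(302,223.7),(302,239.7),(342,224.2),(342,239.8)],.06).round(4))
print('lower mid',ray(f,[(302,285.5),(342,285.7)],.06).round(4),'edges',ray(f,[(302,276.6),(302,294.6),(342,277,),(342,294.9)],.06).round(4))
print('box1 wall foot',ray(f,[(302,230.3),(340,229.7)],.0).round(4))
```

```text
upper mid [[ 0.626  -0.0926  0.06  ]
 [ 0.6247 -0.1765  0.06  ]] edges [[ 0.6428 -0.0929  0.06  ]
 [ 0.6092 -0.0923  0.06  ]
 [ 0.6411 -0.177   0.06  ]
 [ 0.6084 -0.1761  0.06  ]]
lower mid [[ 0.515  -0.0907  0.06  ]
 [ 0.5139 -0.1733  0.06  ]] edges [[ 0.5331 -0.091   0.06  ]
 [ 0.4966 -0.0903  0.06  ]
 [ 0.5316 -0.1738  0.06  ]
 [ 0.4953 -0.1728  0.06  ]]
box1 wall foot [[ 0.633  -0.0981  0.    ]
 [ 0.6337 -0.1836  0.    ]]
```

Request:
apply_moves(rows="60 -70 0 -10 -1;100 -130 0 -20 -1;140 -180 0 -30 -1;180 -230 0 -40 -1;220 -280 -20 -50 -1;270 -340 -50 -60 -1;300 -370 -80 -70 -1;329 -405 -100 -74.4 -1;329 -405 -120 -74.4 -1;329 -405 -120 -74.4 -1")

```text
time: 1.75
position: [0.5797, 0.2177, 0.1087]
tool_rot: [2.343, 2.092, -0.007]
wrist_force: [-1.0, 0.4, -0.1]
finger_gap: 0.0855
```

Run:
```python
from h import *
print(get_obs()['position'])
for n,(x0,y0,x1,y1),s in(('top',(110,180,290,315),4),('side',(170,70,310,210),4)):
    f=grab_frame(n);cv2.imwrite(f'pics/g1_{n}.png',cv2.convertScaleAbs(crop(f['img'],x0,y0,x1,y1,s),alpha=1.6))
print(get_obs()['position'])
```

```text
[0.57967389 0.21765578 0.10874962]
[0.57907875 0.22201834 0.11110537]
```

View pics/g1_top.png

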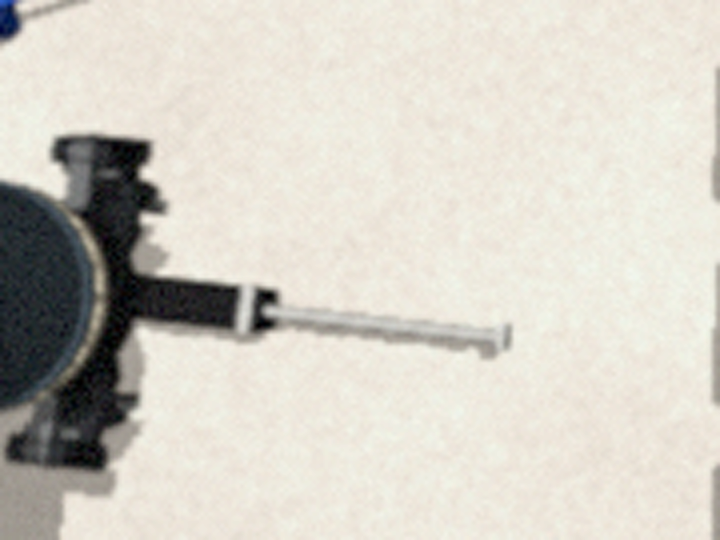

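View pics/g1_side.png

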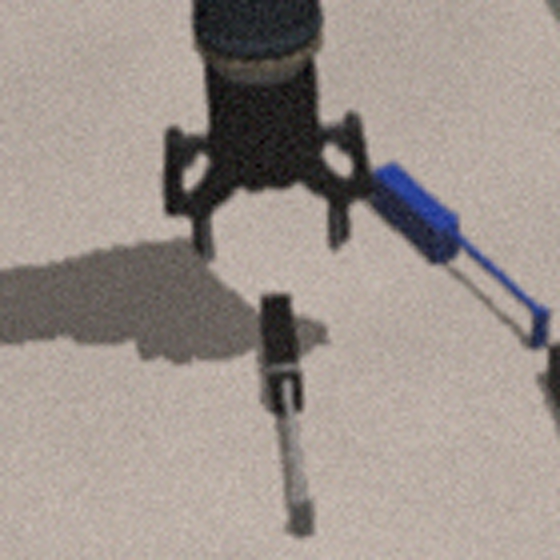

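The gripper is centred over the handle: the side crop has the handle at (280,345), midway between the fingers. Descending and gripping.

Request:
apply_moves(rows="0 0 -50 0 -1;0 0 -85 0 -1;0 0 -103 0 -1;0 0 -103 0 -1;0 0 -103 0 1;0 0 -103 0 1;0 0 -103 0 1;0 0 -103 0 1;0 0 -103 0 1;0 0 -103 0 1")

```text
time: 3.1
position: [0.5798, 0.2221, 0.0092]
tool_rot: [2.337, 2.099, 0.002]
wrist_force: [-1.3, 0.4, 6.2]
finger_gap: 0.0228
```

Request:
apply_moves(rows="0 0 40 0 1;0 0 90 0 1;0 0 110 0 1;0 0 110 5 1;0 0 110 5 1;0 0 110 5 1")

```text
time: 3.85
position: [0.5789, 0.2218, 0.1179]
tool_rot: [-2.246, -2.196, 0.001]
wrist_force: [0.0, 0.6, -1.9]
finger_gap: 0.0233
```

Run:
```python
from h import *
for n,(x0,y0,x1,y1),s in(('top',(110,180,310,320),4),('side',(170,70,310,230),4)):
    f=grab_frame(n);cv2.imwrite(f'pics/g2_{n}.png',cv2.convertScaleAbs(crop(f['img'],x0,y0,x1,y1,s),alpha=1.6))
s=get_obs();print(s['position'],s['tool_rot'],s['finger_gap'],s['wrist_force'],s['torque'])
```

```text
[0.57902159 0.22175522 0.11783583] [-2.24507568e+00 -2.19720991e+00  1.31208358e-03] 0.02319664809984377 [-0.03546669 -0.03750265 -1.38396799] [0.06350774 0.00910869 0.08132295]
```

View pics/g2_top.png

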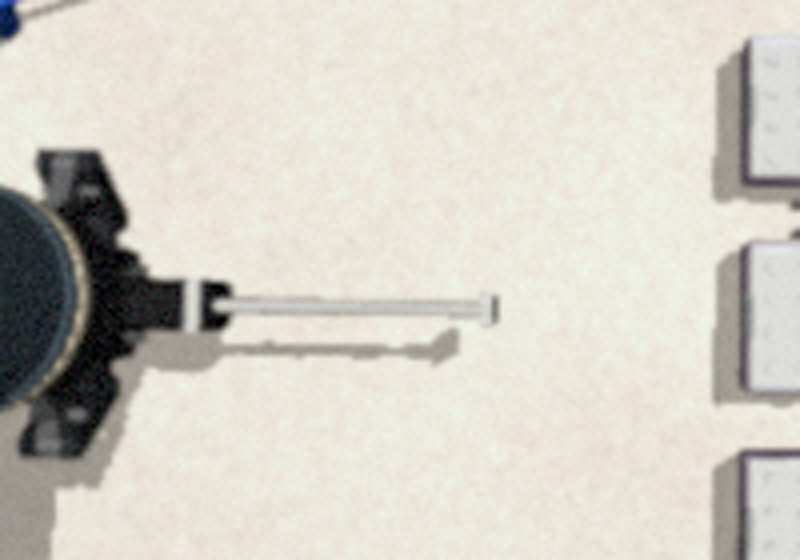

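View pics/g2_side.png

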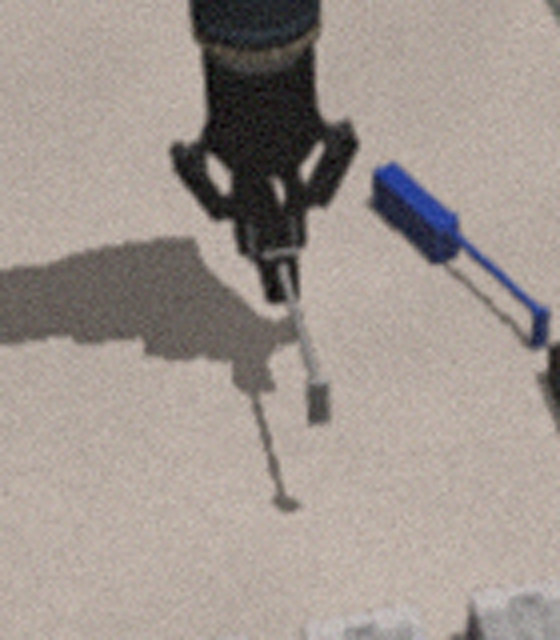

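Run:
```python
from h import *
f=grab_frame('top');g=grab_frame('side')
def tri(a,b):
    A=ray(f,[a],0)[0];A2=ray(f,[a],.3)[0];B=ray(g,[b],0)[0];B2=ray(g,[b],.3)[0]
    d=A2-A;e=B2-B
    s=np.linalg.lstsq(np.c_[d,-e],B-A,rcond=None)[0]
    return A+d*s[0],B+e*s[1]
print('blade top',tri((232.0,256.8),(249.4,165.8)))
print('rod root',tri((165.5,255.8),(241.3,136)))
for z in(.137,.14,.145): print(z,ray(f,[(165.5,255.8),(231.7,256.8)],z).round(4), ray(g,[(249.4,175.4)],z-.034).round(4))
```

```text
blade top (array([0.57455893, 0.0469253 , 0.14378028]), array([0.57508819, 0.04681767, 0.14377447]))
rod root (array([0.57757079, 0.16901299, 0.14876442]), array([0.57959276, 0.16859291, 0.14868241]))
0.137 [[0.5777 0.1718 0.137 ]
 [0.5746 0.048  0.137 ]] [[0.5751 0.0534 0.103 ]]
0.14 [[0.5777 0.1711 0.14  ]
 [0.5746 0.0478 0.14  ]] [[0.5745 0.0502 0.106 ]]
0.145 [[0.5776 0.1699 0.145 ]
 [0.5746 0.0474 0.145 ]] [[0.5735 0.045  0.111 ]]
```

Request:
apply_moves(rows="12 -50 0 0 1;25 -100 0 0 1;37 -150 0 0 1;50 -200 0 0 1;50 -216 0 0 1;50 -216 0 0 1;50 -216 0 0 1;50 -216 0 0 1")

```text
time: 5.05
position: [0.6291, 0.0081, 0.1182]
tool_rot: [-2.24, -2.201, -0.001]
wrist_force: [0.5, -0.3, -1.7]
finger_gap: 0.0236
```

Run:
```python
from h import *
for n,(x0,y0,x1,y1),s in(('top',(180,175,370,310),4),('side',(195,145,345,290),4)):
    f=grab_frame(n);cv2.imwrite(f'pics/g3_{n}.png',cv2.convertScaleAbs(crop(f['img'],x0,y0,x1,y1,s),alpha=1.6))
s=get_obs();print(s['position'],s['tool_rot'],s['finger_gap'],s['wrist_force'])
```

```text
[0.62918807 0.00744786 0.11825349] [-2.24143279e+00 -2.20068783e+00 -4.17379958e-04] 0.023215932960844364 [-0.13860675  0.30975047 -2.15440538]
```

View pics/g3_top.png

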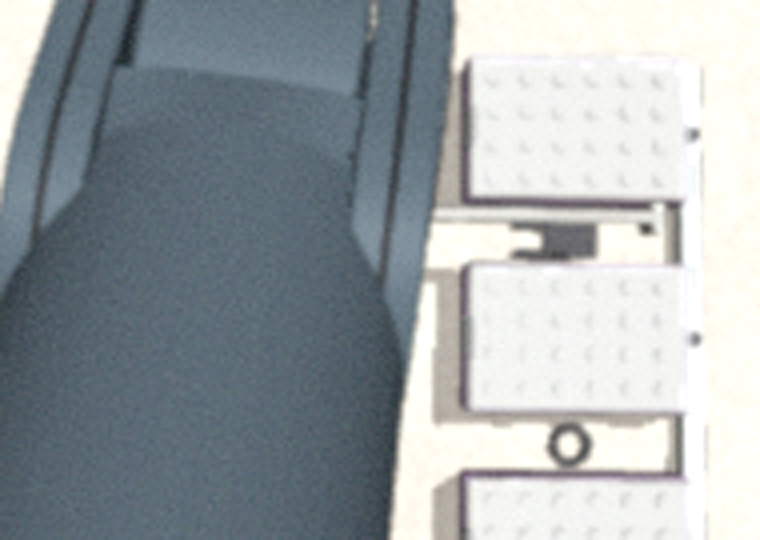

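View pics/g3_side.png

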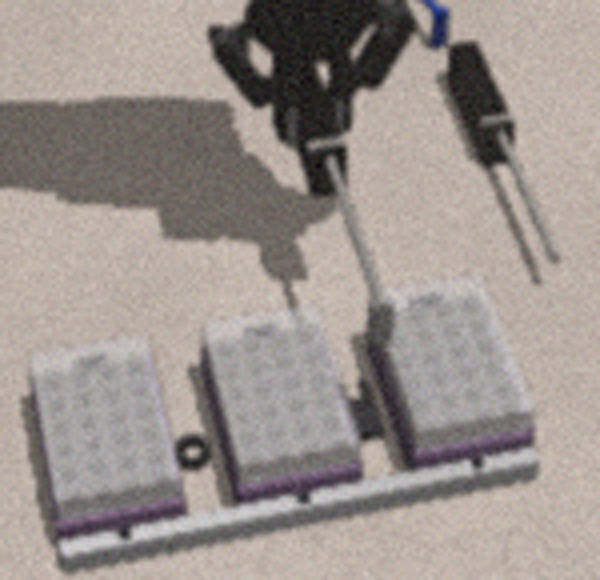

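Run:
```python
from h import *
f=grab_frame('top');g=grab_frame('side')
a=(180+657/4-.4,175+219/4-.4)
print('blade top',ray(f,[a],.143).round(4),'rod at u=290',ray(f,[(180+445/4-.4,175+213/4-.4)],.143).round(4))
print('tip side',ray(g,[(195+381/4-.4,145+343/4-.4)],.109).round(4))
print('key jaw/solid/mid',ray(f,[(180+514/4,175+241/4),(180+597/4-.4,175+240/4-.4)],.01).round(4))
print('gap mid at z.06 near 344', ray(f,[(344,175+(203+264)/8-.4)],.06))
```

```text
blade top [[ 0.6245 -0.1644  0.143 ]] rod at u=290 [[ 0.628 -0.064  0.143]]
tip side [[ 0.6256 -0.1664  0.109 ]]
key jaw/solid/mid [[ 0.6212 -0.1114  0.01  ]
 [ 0.6223 -0.1567  0.01  ]]
gap mid at z.06 near 344 [[ 0.62267087 -0.18068926  0.06      ]]
```

The hook is over the gap behind the key: the top crop has the blade at (657,219), the key's solid end at x≈597 and the rail at x≈670. Descending.

Request:
apply_moves(rows="-1 -3 -20 0 1;-1 -3 -40 0 1;-1 -3 -55 0 1;-1 -3 -70 0 1;-1 -3 -80 0 1;-1 -3 -80 0 1")

```text
time: 6.0
position: [0.6278, 0.0029, 0.0376]
tool_rot: [-2.243, -2.198, 0.001]
wrist_force: [-0.5, -0.1, -2.1]
finger_gap: 0.0231
```

Run:
```python
from h import *
for n,(x0,y0,x1,y1),s in(('top',(280,205,360,255),7),('side',(235,185,335,275),6)):
    f=grab_frame(n);cv2.imwrite(f'pics/g4_{n}.png',cv2.convertScaleAbs(crop(f['img'],x0,y0,x1,y1,s),alpha=1.6))
s=get_obs();print(s['position'],s['tool_rot'],s['finger_gap'],s['wrist_force'],s['torque'])
```

```text
[0.62851913 0.00279067 0.03857781] [2.24370061e+00 2.19845115e+00 4.31186802e-04] 0.023132159901449727 [ 0.30634098  0.40826083 -1.35143722] [ 0.03035443 -0.03596902 -0.01083232]
```

View pics/g4_top.png

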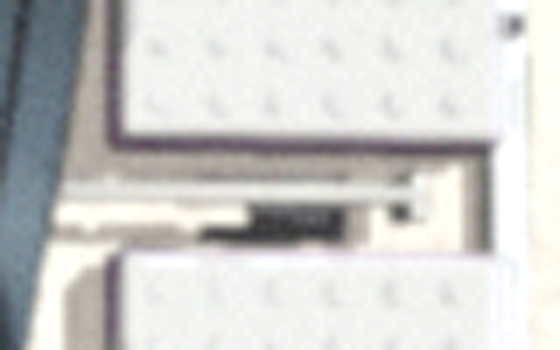

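View pics/g4_side.png

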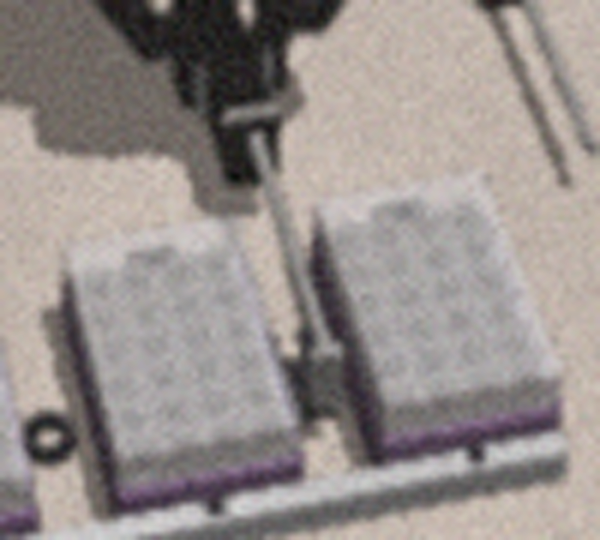

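The hook is well inside the gap, centred and about 10 mm behind the key (top crop: blade (415,195), key end x≈345). Now the last descent.

Request:
apply_moves(rows="0 0 -12 0 1;0 0 -22 0 1;0 0 -27 0 1;0 0 -27 0 1;0 0 -27 0 1")

```text
time: 6.72
position: [0.6284, 0.0028, 0.0114]
tool_rot: [2.244, 2.199, 0.0]
wrist_force: [-0.4, 0.0, -0.8]
finger_gap: 0.0233
```

Run:
```python
from h import *
for n,(x0,y0,x1,y1),s in(('top',(280,205,360,255),7),('side',(235,185,335,275),6)):
    f=grab_frame(n);cv2.imwrite(f'pics/g5_{n}.png',cv2.convertScaleAbs(crop(f['img'],x0,y0,x1,y1,s),alpha=1.6))
s=get_obs();print(s['position'],s['tool_rot'],s['finger_gap'],s['wrist_force'],s['torque'])
```

```text
[0.62850187 0.00288101 0.01163042] [2.24355163e+00 2.19854117e+00 7.08125318e-04] 0.023003948472964227 [ 0.49047037 -0.79974947 -1.83247285] [0.03117853 0.02304298 0.03546356]
```

View pics/g5_top.png

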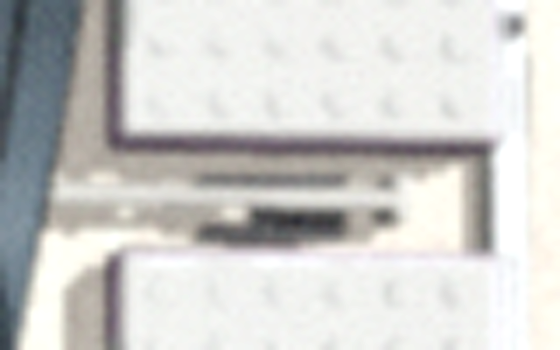

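View pics/g5_side.png

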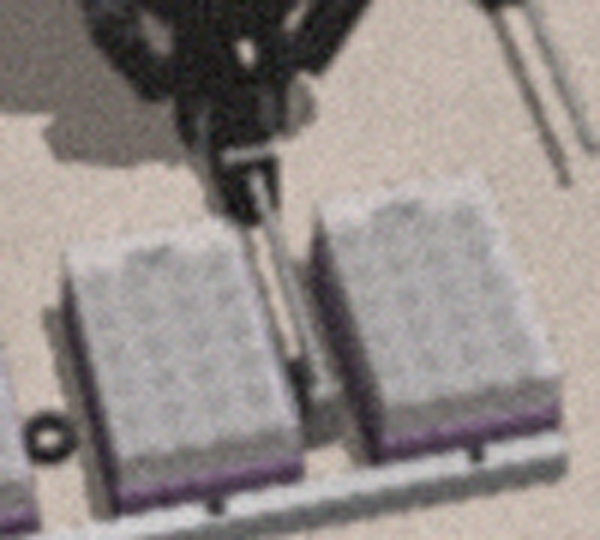

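The blade is down behind the key with no contact force. Dragging along the gap slowly.

Request:
apply_moves(rows="0 4 -1 0 1;0 8 -1 0 1;0 14 -1 0 1;0 21 -1 0 1;0.5 28 -1 0 1;0.5 35 -1 0 1;1 42 -1 0 1;1 50 -1 0 1;1 50 -1 0 1")

```text
time: 7.95
position: [0.6292, 0.0542, 0.0102]
tool_rot: [-2.242, -2.2, -0.001]
wrist_force: [-0.6, 1.1, -1.7]
finger_gap: 0.0235
```

Run:
```python
from h import *
for n,(x0,y0,x1,y1),s in(('top',(260,205,360,255),6),('side',(215,165,335,275),5)):
    f=grab_frame(n);cv2.imwrite(f'pics/g6_{n}.png',cv2.convertScaleAbs(crop(f['img'],x0,y0,x1,y1,s),alpha=1.6))
s=get_obs();print(s['position'],s['tool_rot'],s['finger_gap'],s['wrist_force'],s['torque'])
```

```text
[0.6292185  0.05288215 0.01030216] [ 2.24358342e+00  2.19895385e+00 -1.88229087e-04] 0.023069624691954817 [-0.44631812 -0.2749641  -1.60611944] [-0.024322    0.02117395  0.00842769]
```

View pics/g6_top.png

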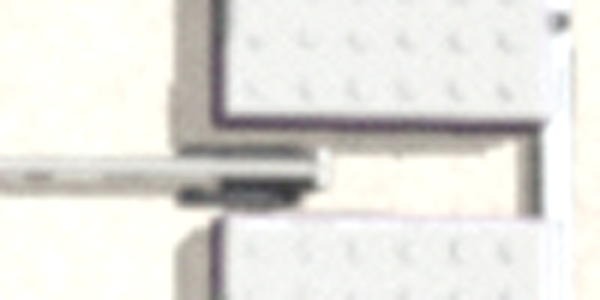

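View pics/g6_side.png

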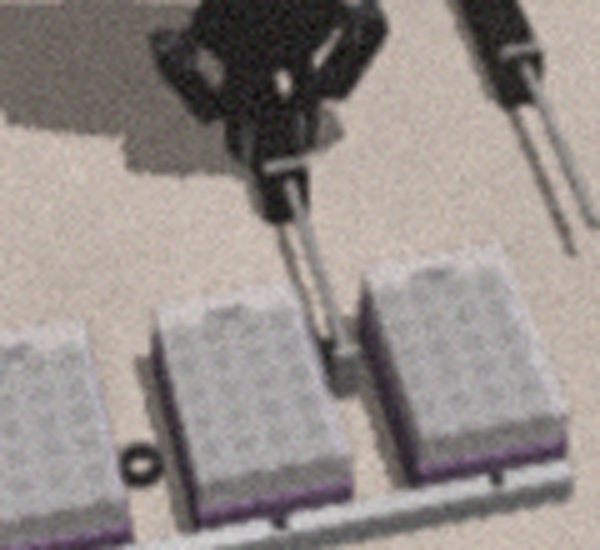

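The key is moving with the hook, its jaw now at the gap mouth (top crop x≈178). Continuing.

Request:
apply_moves(rows="0 9 0 0 1;0 18 0 0 1;0.5 27 0 0 1;0.5 36 0 0 1;1 45 0 0 1;1 54 0 0 1;1 63 0 0 1;1.5 72 0 0 1;1.5 80 0 0 1;1.5 80 0 0 1")

```text
time: 9.3
position: [0.6306, 0.1341, 0.0102]
tool_rot: [-2.242, -2.2, -0.0]
wrist_force: [0.4, -0.6, -1.9]
finger_gap: 0.023
```

Run:
```python
from h import *
for n,(x0,y0,x1,y1),s in(('top',(180,175,360,305),4),('side',(195,145,335,275),4)):
    f=grab_frame(n);cv2.imwrite(f'pics/g7_{n}.png',cv2.convertScaleAbs(crop(f['img'],x0,y0,x1,y1,s),alpha=1.6))
s=get_obs();print(s['position'],s['tool_rot'],s['finger_gap'],s['wrist_force'],s['torque'])
```

```text
[0.63068693 0.1327102  0.01024691] [ 2.24377178e+00  2.19873112e+00 -4.45210385e-04] 0.023316372329521825 [-0.31756143 -0.91984934 -1.30756867] [-0.00302444  0.03761876 -0.01893928]
```

View pics/g7_top.png

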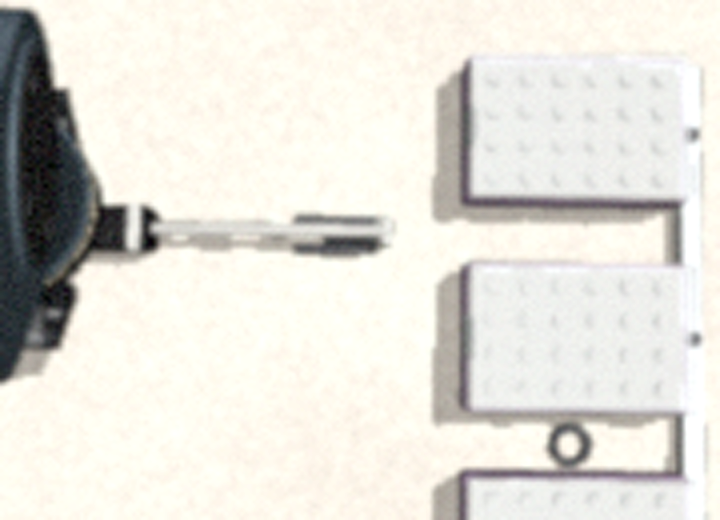

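View pics/g7_side.png

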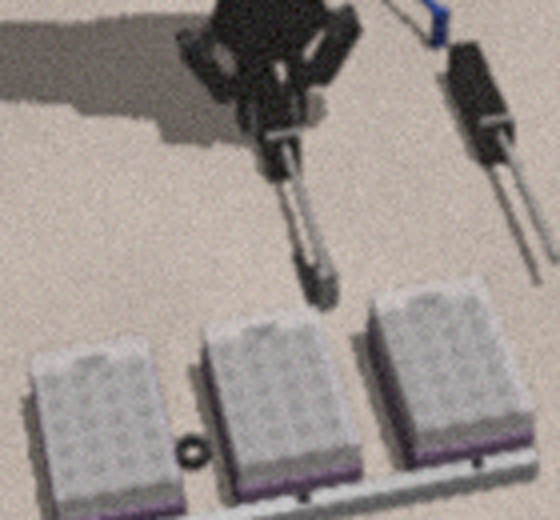

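The key lies wholly in front of the boxes (top crop x 295–385, with box fronts at x≈463). Setting the pick down and releasing.

Request:
apply_moves(rows="0 -2 -1 0 1;0 -2 -2 0 1;0 -2 -2 0 1;0 -2 -2 0 -0.3;0 -2 -2 0 -1;0 -2 -2 0 -1;0 -2 -2 0 -1;0 -2 -2 0 -1;0 -2 -2 0 -1")

```text
time: 10.52
position: [0.6307, 0.1309, 0.0082]
tool_rot: [-2.244, -2.199, 0.0]
wrist_force: [0.1, -0.1, -0.6]
finger_gap: 0.0854
```

Request:
apply_moves(rows="0 0 20 0 -1;0 0 50 0 -1;0 0 90 0 -1;0 0 140 0 -1;0 30 180 0 -1;0 80 200 0 -1;0 130 200 0 -1;0 130 200 0 -1;0 130 200 0 -1")

```text
time: 11.65
position: [0.6307, 0.2604, 0.2093]
tool_rot: [2.243, 2.198, 0.0]
wrist_force: [0.2, -1.6, -0.2]
finger_gap: 0.0855
```

Run:
```python
from h import *
for n,(x0,y0,x1,y1),s in(('top',(120,140,480,345),2),('side',(195,75,345,275),3)):
    f=grab_frame(n);cv2.imwrite(f'pics/g8_{n}.png',cv2.convertScaleAbs(crop(f['img'],x0,y0,x1,y1,s),alpha=1.6))
    cv2.imwrite(f'pics/g8r_{n}.png',f['img'])
s=get_obs();print(s['time'],s['position'],s['finger_gap'],s['wrist_force'],s['torque'])
```

```text
11.75 [0.63103068 0.25915071 0.20900952] 0.08546428267429784 [-0.00080582 -0.6800539  -0.50456153] [ 0.03099231  0.0369373  -0.03944833]
```

View pics/g8_top.png

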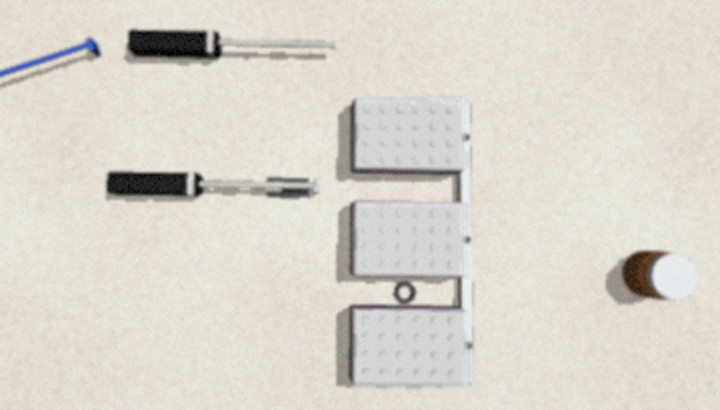

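View pics/g8_side.png

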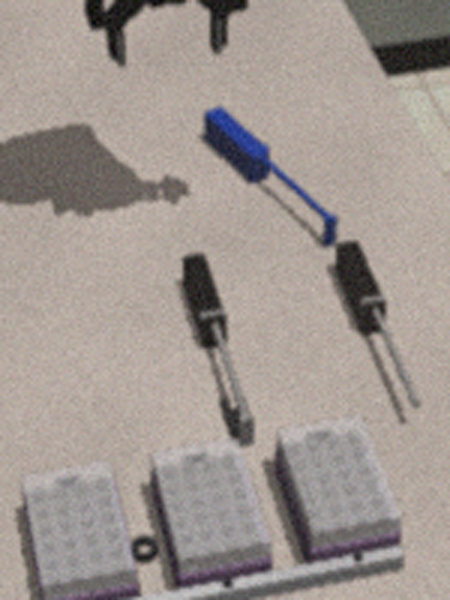

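The pick stands on its handle and hook, released. The key (top crop ≈(290,186)) and the hook (≈(316,187)) are well in front of the boxes (≈(352,·)). Ring nut, straight pick and jar look unmoved. Quick numeric check, then hand in.

Run:
```python
from h import *
f=grab_frame('top')
print('key',ray(f,[(264.5,232.8)],.01).round(3),'hook',ray(f,[(277.6,233)],.034).round(3))
a=cv2.imread('pics/top0.png').max(2)<60
b=f['img'].max(2)<60
for n,(x0,y0,x1,y1) in dict(ring=(312,278,332,296),straight=(182,152,234,172),jar=(428,262,452,292)).items():
    for m in(a,b):
        ys,xs=np.where(m[y0:y1,x0:x1]);print(n,xs.mean().round(1)+x0,ys.mean().round(1)+y0)
print(get_obs()['qvel'].round(3)); job_done()
```

```text
key [[ 0.627 -0.014  0.01 ]] hook [[ 0.625 -0.042  0.034]]
ring 321.9 285.6
ring 321.9 285.4
straight 205.6 162.0
straight 205.5 162.0
jar 439.1 276.8
jar 439.1 276.7
[ 0.004  0.003 -0.005 -0.002 -0.001 -0.002 -0.   ]
the job is handed in; nothing more can be done
```

I gripped the black hooked pick by its handle and lowered the hook into the far gap behind the key's solid end. I then dragged the key out onto the bench, set the pick down, released it and moved the arm clear. The job was handed in at about 12 s on the robot's clock; no verdict is reported.

**Last checks:**
- **Key:** its centre is at about (0.627, -0.014), roughly 65 mm in front of the box fronts (y ≈ -0.08).
- **Pick:** the hook is about 40 mm in front of the box fronts. The pick stands on its handle and hook, with the gripper open and about 0.2 m above the bench.
- **Bystanders:** ring nut, straight pick and jar are within 0.2 pixel of their starting positions in the top view.

**Disagreements:**
- The box-top edges gave a slightly short row, 294 mm instead of 304 mm.
- The rack's yaw came out between 0.8° and 1.7°, depending on which edges I used.
- The side-view overlay of the rack was off by about 4 mm.

I therefore used the midline of the gap, and the hook went in with no noticeable contact force. I worked out the hook-tip height in the gap (about 2.5 mm) from the grip height and did not measure it directly.

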